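# Cover the parts carousel and shut its lock slide

### The job

Close up the green parts carousel for carrying: first push its lock slide outward, away from the drum, fully to its end stop. Then set the loose cover on the drum's rim, lowering it gently rather than dropping it, so that it sits seated and level, and finally push the lock slide fully inward to its other end stop so that its tongue holds the cover. Leave the cassette, the dental pick and the nut driver where they lie.

Things in the scene. Friction and masses are not known exactly. Their poses are not given: they have to be found in the camera images.
- carousel: Green steel parts carousel, fixed. Origin: centre of its underside on the desk; z up. Round base 190 mm across, 25 mm high; on it an open round drum, 150 mm outside and 142 mm inside diameter, rim 85 mm above the desk, chips in pockets below 60 mm. The lock slide is on its own +y side, the hand crank on its own +x side.
- lock_base (a point): Centre of the top of the green pedestal (58 mm wide in carousel x, 80 mm long in y, top 92 mm above the desk, centre 131 mm from the drum's axis) on which the lock slide runs, between two steel cheeks 58 mm apart and 100 mm high. A steel stop bar 97 mm high crosses it 151 to 159 mm from the axis.
- crank_hub (a point): Hub of the chrome hand crank, 120 mm from the drum's axis along the carousel's +x, 52 mm high. The crank's arm and handle reach 42 mm from the hub and out to 165 mm from the drum's axis. Not needed.
- drum_rim (a point): Centre of the drum's open mouth, in the plane of the rim, 85 mm above the desk. Same axes as the carousel.
- lock (a joint): Travel of the lock slide in m: 0 = fully outward (open, away from the drum) at its outer end stop, 0.045 = fully inward (locked) at its inner end stop. It moves along the carousel's own y axis (inward = -y), with about 3 N of friction, and stays where it is left.
- lock_tab (a point): Centre of the lock slide's upright steel thumb tab, 50 mm wide (carousel x), 12 mm thick (y), 94 to 128 mm above the desk (this point at 115). 143 mm from the drum's axis at joint 0, 98 mm at 0.045. From the tab's foot a flat tongue, 30 mm wide, top 98 mm above the desk, reaches 45 mm inward; locked, it lies about 4 mm over the seated cover's flange. Push the tab's inner or outer face.
- cover: Loose round aluminium cover, 0.28 kg. Origin: centre of its underside, z up. From below: a tapered plug 8 mm deep, 122 mm across at the bottom and 134 mm at the top, that goes into the drum's mouth; a flat flange 160 mm across, 8 to 12 mm above the origin; an amber bakelite knob, a plain upright cylinder 28 mm across, 12 to 44 mm above the origin, at the centre.
- cover_seat (a point): Centre of the underside of the cover's flange (8 mm above the cover's origin); it coincides with drum_rim when the cover is seated.
- cover_knob (a point): Middle of the cover's knob, 28 mm above the cover's origin.
- cassette: Clear plastic data cassette lying flat, 64 x 100 x 10 mm, origin centre of its underside. Bystander.
- dental_pick: Stainless dental pick, 156 mm long along its x, 8 mm high, origin under its middle. Bystander.
- nut_driver: Nut driver with amber handle and chrome shank, about 180 mm long along its x (handle to -x), 24 mm wide, origin under its middle. Bystander.
Not all that is in view belongs to the job. Of the things shaped like the cover, the aluminium one is meant.

How it is judged:
By the outcome, as a careful person would: the job done as asked, in the order asked, and still so for the second after the job is handed in, with the robot touching nothing.
It also fails if it takes over 59 s, if anything falls off the work surface, if the arm or the gripper's body presses on something with over 40 N, if the wrist force passes 120 N, or if a joint passes its speed limit or range.

### The arm

A 7-joint arm with a two-finger parallel gripper is mounted at the origin on the work surface. World frame = base frame: x ahead of the robot, y to its left, z up, the work surface at z = 0. Lengths are in mm, angles in rad, forces in N, time in s.
With the tool pointing down it reaches from about 400 to 875 mm from the base axis. Payload 4.4 kg.
Tool frame: the origin (TCP) lies between the finger pads; the fingertips stand 17 mm ahead of it and the grasp point (between the pads) lies 2 mm behind it; z points along the fingers, y is the line along which they close (so a half turn about z gives the same grasp; the last joint's range is limited). The gripper opens to 85 mm and grips with 20 to 120 N. Pads are 22 mm wide; open, the fingers measure 114 mm over their backs; the gripper's body (76 mm by 85 mm) begins 54 mm behind the grasp point. The pads swing forward as they close: fully open they stand 13 mm farther back than shut.
Start: joints at [-1.391, 0.628, 0.038, 1.517, -0.027, 0.996, -0.02], TCP at [158.141, 630.483, 248.313] pointing down, gripper open.
Joint ranges: [-3.06, 3.06], [-0.37, 2.12], [-1.25, 1.32], [0.18, 2.47], [-1.1, 4.24], [0.23, 1.98], [-2.94, 2.94]. Speed limits (rad/s): [2.57, 2.57, 3.14, 3.14, 3.14, 3.14, 3.14].

### API

Orientations are given as [roll, pitch, yaw] about the fixed x, y, z axes, in that order (R = Rz(yaw) Ry(pitch) Rx(roll)).
In Python, from cell import sensors, get_image, ctrl gives the robot as it stands.
- The arm moves only by the tool send_rows, never from a script. Its argument "series" is a list of rows, each a list of 3 entries, a list of its own where there are three numbers: the finger opening in mm, from 0 to 85.4, then the shift along the world's x, y, z in units of 60 mm (1.0 is 60 mm), then the turn, a rotation vector about the world's x, y, z in units of 5 degrees (1.0 is 5 degrees). A call has 1 to 8 rows; each row shifts and turns the commanded pose from where the row before left it; what a row does not reach is not made up. A row lasts 1/8 s, in which the tool goes at most 62.5 mm and 10.7 degrees, less where a joint would pass 70% of its speed; a pose out of reach is approached as far as the arm can. A call is refused whole if a number of a shift passes 1 or a number of a turn 1, either way. A call with a gripper value outside its range is refused whole. The fingers move at their own pace and stop on an object; the grip force is fixed at half the most. Time passes only in rows, so rows that do not move let the fingers close. It gives the time, the measured TCP pose, the force, the opening and the grip force at its end, in the units of the state.
- sensors.read_state(): the state, without advancing time (a new reading comes with each control period).
- get_image(name): name is "scene" or "side" or "wrist"; returns a dict with "img" (480x640x3 uint8, red, green, blue), "depth" (480x640 float32, mm along the optical axis (not along the pixel's ray), 0 where there is no reading), "vfov" (degrees; the focal length in pixels is half the picture's height over the tangent of half this angle, whatever the lens; pixels are square), "cx", "cy" (the principal point, pixels), "world_to_cam" (4x4, takes a point from world to camera coordinates). Camera axes: x right, y down, z forward; pixel columns grow to the right and rows downward; lengths in mm; the calibration is good to about 2 mm. A picture is of the moment at which its call begins.
- ctrl.finish_job(): hands the job in; it is judged then, once.
The state is a dict: "clock": time; "qpos": joint angles; "qd": joint speeds; "tau": joint torques, N m; "eef_pos": TCP position; "tool_rot": TCP orientation; "force": force on the tool from outside, world axes, zero at the start; "torque": the same for the moment, N m; "width": finger opening in mm; "gripper_force": force on a finger pad.
Only numpy, scipy, OpenCV 4.12 (cv2) and the standard library are available. Lean on these libraries where they do the work, as an engineer would, in place of code of your own. Each camera call takes 0.05 s, during which the arm holds its last target. There are 200 camera calls.

## Working session

There is one attempt and no reset: what is moved stays moved. The work goes in short steps, Python scripts to look and compute and a tool call to move; the robot and the scene stay as the last step left them, time stands still between calls to the robot, and variables do not carry over. Pictures are saved under pics/ and viewed, at most 10 in all, crops included, and the job is handed in when it is done.

Besides the shell and the picture viewer there is one more tool, called after "Emit:" by a JSON object that holds its "name" and its "arguments", one argument or row to a line. send_rows: Moves the arm, as the interface text tells. Its arguments: {"type":"object","properties":{"series":{"type":"array"}},"required":["series"]}

```bash
mkdir -p pics; cat > h.py <<'E'
import numpy as np, cv2
from cell import sensors, get_image, ctrl
def cam(n):
    d=get_image(n); d['f']=240/np.tan(np.radians(d['vfov'])/2); d['T']=np.array(d['world_to_cam']); return d
def pts(d):
    v,u=np.mgrid[:480,:640]; z=d['depth']
    c=np.stack([(u-d['cx'])/d['f']*z,(v-d['cy'])/d['f']*z,z],-1)
    R,t=d['T'][:3,:3],d['T'][:3,3]; return (c-t)@R
def plane(d,u,v,h):
    R,t=d['T'][:3,:3],d['T'][:3,3]; r=np.array([(u-d['cx'])/d['f'],(v-d['cy'])/d['f'],1])@R; o=-t@R
    return o+r*(h-o[2])/r[2]
def save(d,n): cv2.imwrite('pics/'+n,cv2.cvtColor(d['img'],cv2.COLOR_RGB2BGR))
E
python3 - <<'E'
from h import *
for n in ('scene','side'):
    d=cam(n); save(d,n+'1.png'); np.savez(n+'1.npz',**{k:d[k] for k in('img','depth','f','cx','cy','T')}); print(n,d['f'],(-d['T'][:3,3]@d['T'][:3,:3]).round())
print(sensors.read_state())
E
```

```text
scene 500.52314761596335 [1119.  343. 1162.]
side 578.4858794227094 [  301. -1462.   940.]
{'clock': 0.1, 'qpos': array([-1.39082298,  0.62922455,  0.03844158,  1.51827865, -0.02700257,
        0.99628171, -0.01999595]), 'qd': array([ 0.00013008, -0.00151627, -0.00140155, -0.00083068, -0.0019596 ,
       -0.0013686 ,  0.00010133]), 'tau': array([ 2.57548054e-03, -5.64529467e+01,  1.23094797e+00, -1.93972760e+01,
        1.14612537e-02,  5.40206107e-03,  2.54261261e-05]), 'eef_pos': array([157.98823221, 629.96268468, 247.49639696]), 'tool_rot': array([-3.13991817e+00,  1.13466555e-05,  2.89582430e+00]), 'force': array([ 0.87562891, -0.79212826, -0.64342212]), 'torque': array([ 0.04232361,  0.01022707, -0.0634655 ]), 'gripper_force': 0.0, 'width': 85.12846968446244}
```

View pics/scene1.png

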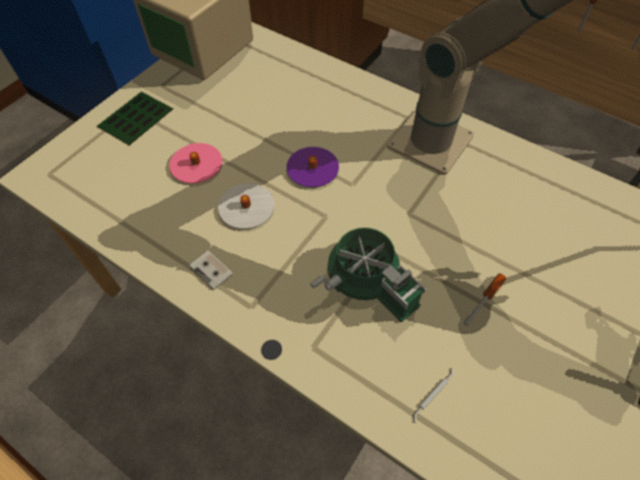

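View pics/side1.png

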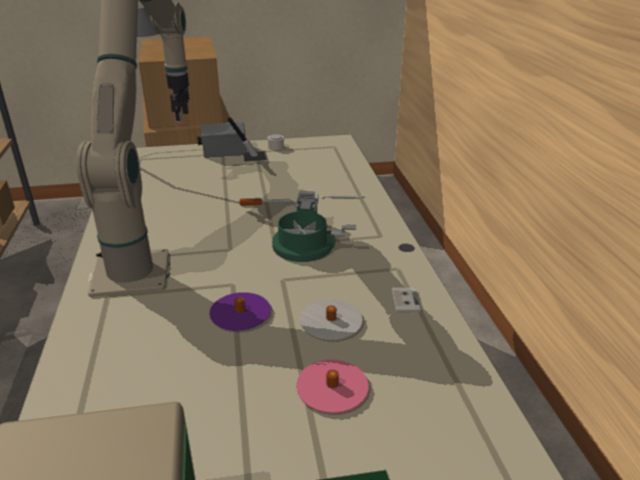

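Cover look-alikes in the scene view are pink (195,162), purple (313,167) and plain pale grey metal (246,206). I choose the grey one as the aluminium cover. The carousel is at (366,262) with its slide at (402,282) and its crank at (325,282). I'll check a crop and measure.

```bash
cat > m.py <<'E'
from h import *
def load(n):
    z=np.load(n); return {k:z[k] for k in z.files}
s=load('scene1.npz'); P=pts(s); img=s['img'].astype(int); hsv=cv2.cvtColor(s['img'],cv2.COLOR_RGB2HSV)
S=load('side1.npz'); PS=pts(S); hs=cv2.cvtColor(S['img'],cv2.COLOR_RGB2HSV)
big=np.hstack([cv2.resize(s['img'][170:240,205:290],(390,320),interpolation=2),cv2.resize(s['img'][220:325,305:430],(390,320),interpolation=2)])
cv2.imwrite('pics/crop1.png',cv2.cvtColor(big,cv2.COLOR_RGB2BGR))
def circ(q):
    A=np.c_[2*q[:,:2],np.ones(len(q))]; x=np.linalg.lstsq(A,(q[:,:2]**2).sum(1),rcond=None)[0]; return x[:2],np.sqrt(x[2]+x[:2]@x[:2])
# cover: points of height 5..20 near (246,206)
for nm,Pq,h in(('scene',P,hsv),('side',PS,hs)):
    c0=P[206,240] if nm=='scene' else c0
    near=np.hypot(Pq[...,0]-c0[0],Pq[...,1]-c0[1])<130
    m=near&(Pq[...,2]>6)&(Pq[...,2]<20)&(h[...,1]<90)
    m=cv2.morphologyEx(m.astype(np.uint8),cv2.MORPH_OPEN,np.ones((3,3)))
    q=Pq[m>0]; print(nm,'cover n',len(q),'z',np.median(q[:,2]),'minEnc',cv2.minEnclosingCircle(q[:,:2].astype(np.float32)))
    k=near&(Pq[...,2]>25)&(Pq[...,2]<60); q=Pq[k]; print(' knob',len(q),np.median(q,0), 'top z',np.percentile(q[:,2],95), 'top c',q[q[:,2]>q[:,2].max()-6].mean(0))
    g=(h[...,0]>60)&(h[...,0]<95)&(h[...,1]>70)
    cc=P[262,366]
    if nm=='scene': print('car guess',cc)
    nr=np.hypot(Pq[...,0]-cc[0],Pq[...,1]-cc[1])<200
    q=Pq[nr&(Pq[...,2]>80)&(Pq[...,2]<89)]
    print(' rim n',len(q))
    c=cc[:2]
    for _ in range(8):
        r=np.hypot(*(q[:,:2]-c).T); w=q[(r>60)&(r<85)]; 
        cf=cv2.minEnclosingCircle(w[:,:2].astype(np.float32)); c2,rr=circ(w); c=c2
    print(' rim',c,rr,cf,len(w))
    t=Pq[nr&(Pq[...,2]>112)&(Pq[...,2]<135)]; print(' tab',len(t),t.mean(0),'top',t[:,2].max(), cv2.minAreaRect(t[:,:2].astype(np.float32)))
    t=Pq[nr&(Pq[...,2]>89)&(Pq[...,2]<106)]; print(' ped',len(t),t.mean(0), cv2.minAreaRect(t[:,:2].astype(np.float32)))
E
python3 m.py
```

```text
scene cover n 1848 z 12.867718789228439 minEnc ((532.4840087890625, -320.7876892089844), 82.92153930664062)
 knob 99 [ 537.52948156 -315.98449119   43.3911985 ] top z 47.561867256495375 top c [ 535.67399579 -317.79350545   46.60587895]
car guess [515.49359049  69.95751322  37.33044509]
 rim n 467
 rim [516.82295937  63.40526895] 72.73347660260934 ((515.7699584960938, 62.32329559326172), 77.14299011230469) 327
 tab 147 [552.82308621 183.18567183 125.35687941] top 133.13984781016754 ((550.7096557617188, 182.72129821777344), (14.263152122497559, 50.5942268371582), 74.26900482177734)
 ped 900 [557.38938932 175.80078596  95.56676341] ((559.1881103515625, 119.53990936279297), (221.2864227294922, 239.4790496826172), 0.8048439025878906)
side cover n 1798 z 13.735959639793364 minEnc ((530.7301025390625, -316.62579345703125), 82.85259246826172)
 knob 122 [ 531.4410866  -324.73923988   42.66928028] top z 48.69081033979438 top c [ 532.04925488 -319.97546878   46.45076069]
 rim n 331
 rim [515.61027853  64.50916249] 72.69196888303071 ((517.1524658203125, 65.54644012451172), 79.52967834472656) 249
 tab 110 [547.57122994 180.54805711 122.19124176] top 134.10958210691902 ((548.9281005859375, 184.44146728515625), (27.25213623046875, 51.90423583984375), 69.49545288085938)
 ped 260 [554.95746272 142.71995517  97.10712119] ((551.82568359375, 112.063232421875), (224.78939819335938, 229.0354766845703), 2.0729637145996094)
```

View pics/crop1.png

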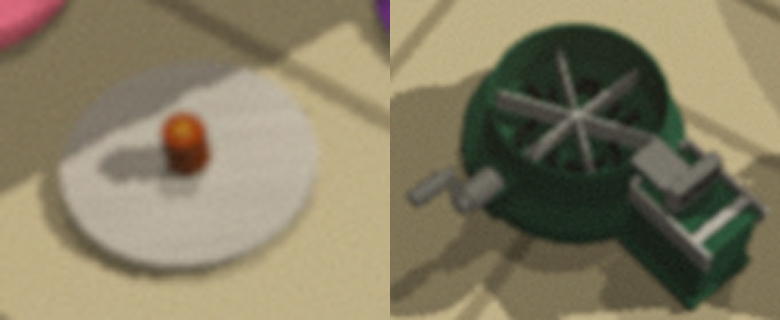

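The crop confirms a plain grey aluminium disc with an amber knob. In the carousel crop, the slide's tongue points at the drum. The cover is at about (532,-318.5) and the drum axis at about (516.3,64). Outward is about 74° and the tab is at r≈124. First I go above the slide's inner side with the fingers closed.

Emit:
{"name": "send_rows", "arguments": {
  "series": [
    [0,[0.5,-0.65,0],[0,0,0]],
    [0,[0.5,-0.65,0],[0,0,0]],
    [0,[0.5,-0.65,0],[0,0,0]],
    [0,[0.5,-0.65,0],[0,0,0]],
    [0,[0.5,-0.65,0],[0,0,0]],
    [0,[0.5,-0.65,0],[0,0,0]],
    [0,[0.5,-0.65,0],[0,0,0]],
    [0,[0.5,-0.65,0],[0,0,0]]
  ]
}}

```text
clock: 1.1
eef_pos: [398.8, 317.0, 248.1]
tool_rot: [-3.141, -0.0, 2.896]
force: [0.7, 0.5, -0.2]
width: 0.2
gripper_force: 0.0
```

Emit:
{"name": "send_rows", "arguments": {
  "series": [
    [0,[0.5,-0.55,0],[0,0,0]],
    [0,[0.5,-0.55,0],[0,0,0]],
    [0,[0.5,-0.55,0],[0,0,0]],
    [0,[0.5,-0.55,0],[0,0,0]],
    [0,[0.35,-0.57,0],[0,0,0]],
    [0,[0,0,-0.6],[0,0,0]],
    [0,[0,0,-0.6],[0,0,0]],
    [0,[0,0,0],[0,0,0]]
  ]
}}

```text
clock: 2.1
eef_pos: [536.9, 151.5, 173.9]
tool_rot: [-3.138, -0.006, 2.896]
force: [-0.6, 0.2, 0.1]
width: 0.1
gripper_force: 0.0
```

```bash
python3 - <<'E'
from h import *
s=sensors.read_state(); print(s['eef_pos'],s['qpos'].round(2))
for n in('wrist','side'):
    d=cam(n); save(d,n+'2.png'); np.savez(n+'2.npz',**{k:d[k] for k in('img','depth','f','cx','cy','T')})
    P=pts(d)
    c=np.array([516.3,64]);a=np.radians(74.2);R=np.array([[np.sin(a),-np.cos(a)],[np.cos(a),np.sin(a)]])
    q=P.copy(); q[...,:2]=(P[...,:2]-c)@R.T
    m=(d['depth']>0)&(q[...,2]>118)&(q[...,2]<131)&(abs(q[...,0])<40)&(q[...,1]>90)&(q[...,1]<160)
    print(n,m.sum()); 
    if m.sum(): print(np.percentile(q[m],[2,50,98],axis=0).round(1))
E
```

```text
[536.93641022 151.54807092 173.86562282] [-0.36  0.6   0.06  1.85 -0.05  0.71  1.05]
wrist 2594
[[-27.3 117.4 118.8]
 [ -5.5 122.8 128.9]
 [ 20.3 129.6 130.3]]
side 60
[[-26.2 112.9 118.3]
 [ -0.6 121.3 124.3]
 [ 21.9 131.1 130.1]]
```

View pics/wrist2.png

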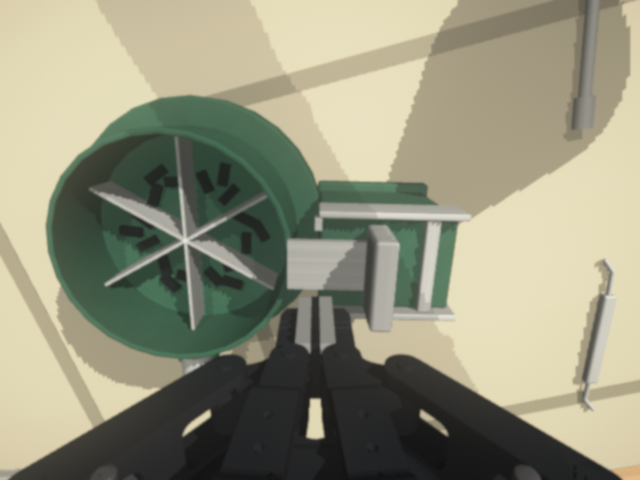

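The wrist view shows the tab at (383,277), the tongue at (330,262) and the drum mouth around (180,245), with the closed fingers at (318,320). I'll refine the drum centre from this view before pushing.

```bash
python3 - <<'E'
from h import *
z=np.load('wrist2.npz'); d={k:z[k] for k in z.files}; P=pts(d); ok=d['depth']>0
q=P[ok&(P[...,2]>83)&(P[...,2]<88.5)][:,:2]; c=np.array([516.3,64])
from scipy.optimize import least_squares
for i in range(6):
    r=np.hypot(*(q-c).T); w=q[(r>68)&(r<78)&(q[:,1]<125)]
    s=least_squares(lambda x:np.hypot(w[:,0]-x[0],w[:,1]-x[1])-73,c,loss='soft_l1'); c=s.x
print(c,len(w),np.percentile(np.hypot(*(w-c).T),[5,50,95]))
hsv=cv2.cvtColor(d['img'],cv2.COLOR_RGB2HSV)
t=P[ok&(P[...,2]>126)&(P[...,2]<131)&(np.hypot(P[...,0]-550,P[...,1]-182)<40)]
print(cv2.minAreaRect(t[:,:2].astype(np.float32)),np.median(t,0))
l=P[ok&(P[...,2]>96.)&(P[...,2]<101)&(np.hypot(P[...,0]-540,P[...,1]-150)<45)];print('low',cv2.minAreaRect(l[:,:2].astype(np.float32)),len(l))
E
```

```text
[514.81750605  66.09047108] 4658 [70.47141277 72.28997497 74.66659627]
((547.9110717773438, 184.0952911376953), (12.294731140136719, 50.52410888671875), 74.46589660644531) [545.72136993 184.1850555  129.05515472]
low ((539.1002197265625, 159.04693603515625), (50.95212936401367, 66.00919342041016), 69.27930450439453) 4331
```

Emit:
{"name": "send_rows", "arguments": {
  "series": [
    [0,[0,0,-0.4],[0,0,0]],
    [0,[0,0,-0.4],[0,0,0]],
    [0,[0,0,0],[0,0,0]],
    [0,[0.03,0.1,0],[0,0,0]],
    [0,[0.03,0.1,0],[0,0,0]],
    [0,[0.03,0.1,0],[0,0,0]],
    [0,[0.03,0.1,0],[0,0,0]],
    [0,[0.0,0.0,0],[0,0,0]]
  ]
}}

```text
clock: 3.2
eef_pos: [546.7, 177.1, 128.4]
tool_rot: [3.141, 0.001, 2.896]
force: [0.3, -0.8, -0.2]
width: 0.2
gripper_force: 0.1
```

Emit:
{"name": "send_rows", "arguments": {
  "series": [
    [0,[0.03,0.1,0],[0,0,0]],
    [0,[0.03,0.1,0],[0,0,0]],
    [0,[0,0,0],[0,0,0]]
  ]
}}

```text
clock: 3.58
eef_pos: [548.6, 184.4, 128.2]
tool_rot: [-3.135, -0.003, 2.894]
force: [-3.0, -9.9, 8.0]
width: -0.2
gripper_force: 5.5
```

```bash
python3 - <<'E'
from h import *
s=sensors.read_state(); print(s['eef_pos'],s['force'])
d=cam('wrist'); save(d,'wrist3.png')
E
```

```text
[548.63869982 184.40625127 128.20208046] [-3.01504647 -9.93362693  8.00155892]
```

View pics/wrist3.png

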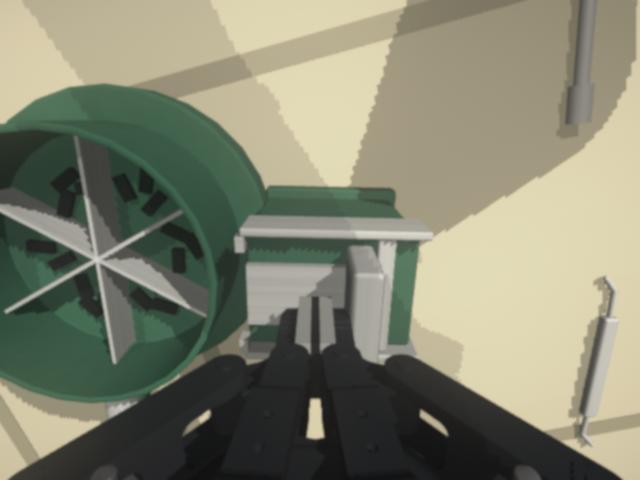

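The tab, at (365,300), now lies right beside the stop bar at (385,300), and the push has stalled at about 10 N. I'll press slightly more to confirm the stop, then back off and rise.

Emit:
{"name": "send_rows", "arguments": {
  "series": [
    [0,[0.03,0.1,0],[0,0,0]],
    [0,[0,0,0],[0,0,0]],
    [0,[0,0,0],[0,0,0]]
  ]
}}

```text
clock: 4.0
eef_pos: [548.7, 184.8, 128.2]
tool_rot: [-3.127, -0.005, 2.891]
force: [-7.6, -19.8, 14.4]
width: -0.0
gripper_force: 10.9
```

Emit:
{"name": "send_rows", "arguments": {
  "series": [
    [0,[-0.08,-0.3,0],[0,0,0]],
    [0,[0,0,0],[0,0,0]],
    [0,[0,0,0.8],[0,0,0]],
    [45,[0,0,0.8],[0,0,0]],
    [45,[0,0,0],[0,0,0]]
  ]
}}

```text
clock: 4.62
eef_pos: [549.8, 179.4, 228.2]
tool_rot: [3.135, 0.007, 2.898]
force: [0.1, 0.6, -0.2]
width: 35.7
gripper_force: 0.0
```

```bash
python3 - <<'E'
from h import *
s=sensors.read_state(); print(s['eef_pos'],s['force'])
d=cam('wrist'); P=pts(d); ok=d['depth']>0
q=P[ok&(P[...,2]>83)&(P[...,2]<88.5)][:,:2]; c=np.array([515,65.5])
from scipy.optimize import least_squares
for i in range(6):
    r=np.hypot(*(q-c).T); w=q[(r>68)&(r<78)&(q[:,1]<125)]
    c=least_squares(lambda x:np.hypot(w[:,0]-x[0],w[:,1]-x[1])-73,c,loss='soft_l1').x
print(c,len(w))
t=P[ok&(P[...,2]>124)&(P[...,2]<132)&(np.hypot(P[...,0]-553,P[...,1]-203)<40)]
b=cv2.minAreaRect(t[:,:2].astype(np.float32)); print(b,np.hypot(*(np.array(b[0])-c)))
E
```

```text
[549.79487085 179.39770592 228.20591498] [ 0.11304422  0.61312248 -0.23890942]
[514.84763607  66.04491857] 3199
((552.6434936523438, 202.71517944335938), (13.469348907470703, 49.574581146240234), 74.49840545654297) 141.80016592490682
```

Emit:
{"name": "send_rows", "arguments": {
  "series": [
    [60,[-0.04,-0.95,0],[0,0,0]],
    [60,[-0.04,-0.95,0],[0,0,0]],
    [60,[-0.04,-0.95,0],[0,0,0]],
    [60,[-0.04,-0.95,0],[0,0,0]],
    [60,[-0.04,-0.95,0],[0,0,0]],
    [60,[-0.04,-0.95,0],[0,0,0]],
    [60,[-0.04,-0.95,0],[0,0,0]],
    [60,[0,0,0],[0,0,0]]
  ]
}}

```text
clock: 5.68
eef_pos: [528.7, -228.1, 222.8]
tool_rot: [-3.139, -0.001, 2.888]
force: [-0.4, 1.4, -0.2]
width: 59.8
gripper_force: 0.0
```

```bash
cat > cov.py <<'E'
from h import *
from scipy.optimize import least_squares
s=sensors.read_state(); print(s['eef_pos'],s['force'],s['qpos'].round(2),s['tool_rot'])
d=cam('wrist'); P=pts(d); ok=d['depth']>0; hsv=cv2.cvtColor(d['img'],cv2.COLOR_RGB2HSV)
near=ok&(np.hypot(P[...,0]-532,P[...,1]+318.5)<100)
m=near&(P[...,2]>7)&(P[...,2]<20)
q=P[m]; print(len(q),np.median(q[:,2]))
cs,_=cv2.findContours(m.astype(np.uint8),cv2.RETR_EXTERNAL,cv2.CHAIN_APPROX_NONE)
k=max(cs,key=len)[:,0]; e=P[k[:,1],k[:,0]][:,:2]; c=np.array([532,-318.5])
for i in range(6):
    r=np.hypot(*(e-c).T); w=e[abs(r-80)<5]
    c=least_squares(lambda x:np.hypot(w[:,0]-x[0],w[:,1]-x[1])-80,c,loss='soft_l1').x
print('flange c',c,len(w))
t=P[near&(P[...,2]>40)&(P[...,2]<52)&(hsv[...,1]>100)]; print('knob',len(t),cv2.minEnclosingCircle(t[:,:2].astype(np.float32)),np.median(t,0))
save(d,'wrist4.png')
E
python3 cov.py
```

```text
[ 528.74036947 -228.11302962  222.81201369] [-0.38450608  1.40954978 -0.17132303] [ 0.31  0.55  0.07  1.76 -0.05  0.83  1.72] [-3.13901508e+00 -1.16948667e-03  2.88761223e+00]
20325 13.179272254156885
flange c [ 532.18227265 -318.52542594] 451
knob 760 ((532.2744140625, -317.9960021972656), 13.966789245605469) [ 531.38974662 -317.10258556   45.19797633]
```

Emit:
{"name": "send_rows", "arguments": {
  "series": [
    [60,[0.03,-0.75,0],[0,0,0]],
    [60,[0.03,-0.75,0],[0,0,0]],
    [60,[0,0,-0.8],[0,0,0]],
    [60,[0,0,-0.8],[0,0,0]],
    [60,[0,0,-0.4],[0,0,0]],
    [60,[0,0,0],[0,0,0]],
    [60,[0,0,0],[0,0,0]]
  ]
}}

```text
clock: 6.6
eef_pos: [535.0, -311.6, 104.9]
tool_rot: [3.141, 0.001, 2.897]
force: [0.7, -0.5, -0.4]
width: 59.8
gripper_force: 0.0
```

Emit:
{"name": "send_rows", "arguments": {
  "series": [
    [60,[-0.05,-0.11,-0.3],[0,0,0]],
    [60,[0,0,-0.4],[0,0,0]],
    [60,[0,0,-0.4],[0,0,0]],
    [60,[0,0,0],[0,0,0]],
    [60,[0,0,0],[0,0,0]]
  ]
}}

```text
clock: 7.22
eef_pos: [531.1, -319.9, 39.0]
tool_rot: [-3.141, 0.001, 2.895]
force: [-0.2, -0.5, -0.2]
width: 60.0
gripper_force: 0.0
```

Emit:
{"name": "send_rows", "arguments": {
  "series": [
    [40,[0.02,0.02,0],[0,0,0]],
    [20,[0,0,0],[0,0,0]],
    [20,[0,0,0],[0,0,0]],
    [20,[0,0,0],[0,0,0]],
    [20,[0,0,0],[0,0,0]],
    [20,[0,0,0],[0,0,0]]
  ]
}}

```text
clock: 7.98
eef_pos: [532.8, -318.4, 39.6]
tool_rot: [-3.141, 0.002, 2.896]
force: [0.2, 1.0, 5.2]
width: 26.2
gripper_force: 58.8
```

Emit:
{"name": "send_rows", "arguments": {
  "series": [
    [10,[0,0,0.1],[0,0,0]],
    [10,[0,0,0.3],[0,0,0]],
    [10,[0,0,0.5],[0,0,0]],
    [10,[0,0,0.6],[0,0,0]],
    [10,[0,0,0.6],[0,0,0]],
    [10,[0,0,0.4],[0,0,0]],
    [10,[0,0,0],[0,0,0]],
    [10,[0,0,0],[0,0,0]]
  ]
}}

```text
clock: 8.98
eef_pos: [531.2, -317.6, 187.6]
tool_rot: [3.141, -0.002, 2.896]
force: [-0.7, 0.3, -2.7]
width: 25.7
gripper_force: 59.4
```

Emit:
{"name": "send_rows", "arguments": {
  "series": [
    [10,[-0.04,0.4,0],[0,0,0]],
    [10,[-0.04,0.7,0],[0,0,0]],
    [10,[-0.04,0.8,0],[0,0,0]],
    [10,[-0.04,0.8,0],[0,0,0]],
    [10,[-0.04,0.8,0],[0,0,0]],
    [10,[-0.04,0.8,0],[0,0,0]],
    [10,[-0.04,0.7,0],[0,0,0]],
    [10,[0,0.4,0],[0,0,0]]
  ]
}}

```text
clock: 9.98
eef_pos: [513.7, 8.8, 187.0]
tool_rot: [3.142, -0.003, 2.899]
force: [-0.4, -0.8, -3.0]
width: 25.8
gripper_force: 59.5
```

Emit:
{"name": "send_rows", "arguments": {
  "series": [
    [10,[0,0.4,0],[0,0,0]],
    [10,[0,0.3,0],[0,0,0]],
    [10,[0,0.2,0],[0,0,0]],
    [10,[0,0,0],[0,0,0]],
    [10,[0,0,0],[0,0,0]]
  ]
}}

```text
clock: 10.6
eef_pos: [515.1, 58.7, 188.2]
tool_rot: [-3.141, -0.0, 2.894]
force: [1.2, 0.4, -4.1]
width: 26.3
gripper_force: 59.5
```

```bash
cat > held.py <<'E'
from h import *
s=sensors.read_state(); p=s['eef_pos']; print(p,s['tool_rot'],s['force'])
from scipy.optimize import least_squares
for n in('scene','side','wrist'):
    d=cam(n); P=pts(d); ok=d['depth']>0; hsv=cv2.cvtColor(d['img'],cv2.COLOR_RGB2HSV)
    zt=p[2]-26
    m=ok&(abs(P[...,2]-zt)<9)&(np.hypot(P[...,0]-p[0],P[...,1]-p[1])<100)&(hsv[...,1]<90)
    q=P[m]; print(n,len(q),'z',np.median(q[:,2]) if len(q) else None)
    if len(q)<200: continue
    A=np.c_[q[:,:2]-p[:2],np.ones(len(q))]; print('  tilt',np.linalg.lstsq(A,q[:,2],rcond=None)[0].round(3))
    print('  circ',cv2.minEnclosingCircle(np.percentile(q,50,axis=0)[None,:2].astype(np.float32))[0] if 0 else cv2.minEnclosingCircle(q[:,:2].astype(np.float32)))
save(cam('side'),'side5.png')
E
python3 held.py
```

```text
[515.11934445  58.72099732 188.23702107] [-3.14073241e+00 -2.49464535e-05  2.89445885e+00] [ 1.18056043  0.41033695 -4.07914923]
scene 2103 z 161.37274162614247
  tilt [-0.00000e+00 -1.00000e-03  1.61341e+02]
  circ ((516.0059814453125, 57.0774040222168), 80.52928161621094)
side 962 z 162.65573784113445
  tilt [2.00000e-03 1.00000e-03 1.62605e+02]
  circ ((518.3319702148438, 60.18918228149414), 84.54214477539062)
wrist 68240 z 162.0106766180847
  tilt [-1.0000e-03  1.0000e-03  1.6199e+02]
  circ ((514.77099609375, 58.35688018798828), 80.16438293457031)
```

Emit:
{"name": "send_rows", "arguments": {
  "series": [
    [10,[0,0.11,0],[0,0,0]],
    [10,[0,0,-0.3],[0,0,0]],
    [10,[0,0,-0.3],[0,0,0]],
    [10,[0,0,-0.3],[0,0,0]],
    [10,[0,0,0],[0,0,0]],
    [10,[0,0,0],[0,0,0]]
  ]
}}

```text
clock: 11.55
eef_pos: [515.6, 66.7, 134.8]
tool_rot: [3.141, 0.001, 2.896]
force: [0.6, -1.1, -2.7]
width: 26.0
gripper_force: 59.5
```

```bash
python3 held.py
```

```text
[515.61821889  66.74631003 134.82377826] [3.14114602e+00 7.80705465e-04 2.89589395e+00] [ 0.57167588 -1.05715828 -2.66619015]
scene 1996 z 108.01226595580789
  tilt [-2.0000e-03 -2.0000e-03  1.0794e+02]
  circ ((520.1045532226562, 74.72806549072266), 90.701171875)
side 976 z 109.41533549930975
  tilt [0.00000e+00 5.00000e-03 1.09439e+02]
  circ ((520.0167846679688, 73.8573226928711), 90.83206939697266)
wrist 68800 z 108.7677023700985
  tilt [-1.00000e-03 -1.00000e-03  1.08696e+02]
  circ ((518.3200073242188, 76.6561050415039), 90.31128692626953)
```

View pics/side5.png

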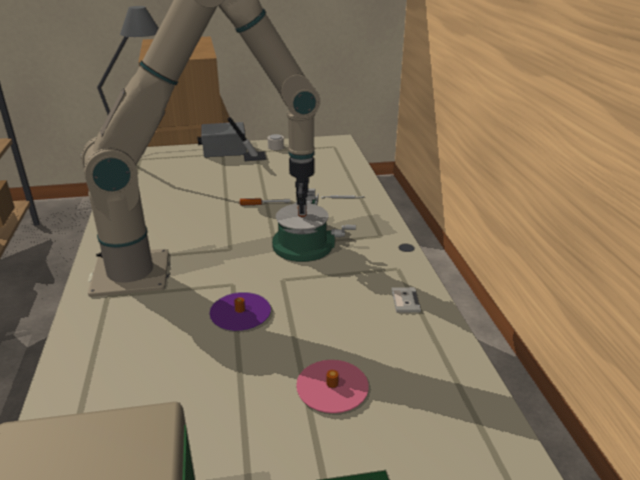

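The side view shows the cover held level just above the drum at (303,215). I lower it slowly.

Emit:
{"name": "send_rows", "arguments": {
  "series": [
    [10,[-0.01,-0.02,-0.05],[0,0,0]],
    [10,[0,0,-0.05],[0,0,0]],
    [10,[0,0,-0.05],[0,0,0]],
    [10,[0,0,-0.05],[0,0,0]],
    [10,[0,0,0],[0,0,0]],
    [10,[0,0,0],[0,0,0]]
  ]
}}

```text
clock: 12.5
eef_pos: [514.6, 65.3, 122.3]
tool_rot: [3.142, 0.0, 2.896]
force: [-0.6, -0.3, -2.4]
width: 26.2
gripper_force: 59.5
```

Emit:
{"name": "send_rows", "arguments": {
  "series": [
    [10,[0,0,-0.03],[0,0,0]],
    [10,[0,0,-0.03],[0,0,0]],
    [10,[0,0,0],[0,0,0]],
    [10,[0,0,0],[0,0,0]]
  ]
}}

```text
clock: 13.0
eef_pos: [514.6, 65.3, 118.7]
tool_rot: [3.142, -0.0, 2.896]
force: [0.7, 0.8, -3.4]
width: 26.3
gripper_force: 59.5
```

Emit:
{"name": "send_rows", "arguments": {
  "series": [
    [10,[0,0,-0.02],[0,0,0]],
    [10,[0,0,-0.02],[0,0,0]],
    [10,[0,0,0],[0,0,0]],
    [10,[0,0,0],[0,0,0]]
  ]
}}

```text
clock: 13.5
eef_pos: [514.6, 65.3, 116.6]
tool_rot: [3.141, 0.0, 2.896]
force: [-0.9, 0.7, 1.5]
width: 26.1
gripper_force: 60.3
```

Emit:
{"name": "send_rows", "arguments": {
  "series": [
    [10,[0,0,-0.02],[0,0,0]],
    [10,[0,0,0],[0,0,0]],
    [10,[0,0,0],[0,0,0]]
  ]
}}

```text
clock: 13.88
eef_pos: [514.6, 65.3, 116.5]
tool_rot: [3.141, 0.0, 2.896]
force: [-3.8, -0.0, 14.0]
width: 26.0
gripper_force: 61.5
```

Contact came at the predicted seated height of 116.6. I ease off and release.

Emit:
{"name": "send_rows", "arguments": {
  "series": [
    [10,[0,0,0.02],[0,0,0]],
    [30,[0,0,0],[0,0,0]],
    [45,[0,0,0],[0,0,0]],
    [60,[0,0,0],[0,0,0]],
    [60,[0,0,0],[0,0,0]]
  ]
}}

```text
clock: 14.5
eef_pos: [514.6, 65.3, 116.2]
tool_rot: [-3.142, -0.0, 2.896]
force: [0.5, -0.9, -0.3]
width: 60.2
gripper_force: 0.0
```

Emit:
{"name": "send_rows", "arguments": {
  "series": [
    [60,[0,0,0.3],[0,0,0]],
    [60,[0,0,0.7],[0,0,0]],
    [60,[0,0,0.8],[0,0,0]],
    [0,[0.14,0.5,0],[0,0,0]],
    [0,[0.2,0.7,0],[0,0,0]],
    [0,[0.2,0.7,0],[0,0,0]],
    [0,[0.2,0.7,0],[0,0,0]],
    [0,[0,0,0],[0,0,0]]
  ]
}}

```text
clock: 15.5
eef_pos: [558.7, 226.2, 223.9]
tool_rot: [3.139, -0.001, 2.902]
force: [-0.3, -0.6, -0.2]
width: 0.3
gripper_force: 0.0
```

```bash
python3 - <<'E'
from h import *
s=sensors.read_state(); print(s['eef_pos'],s['tool_rot'],s['force'])
for n in('scene','wrist','side'):
    d=cam(n); P=pts(d); ok=d['depth']>0; hsv=cv2.cvtColor(d['img'],cv2.COLOR_RGB2HSV)
    r=np.hypot(P[...,0]-515,P[...,1]-65.5)
    q=P[ok&(abs(P[...,2]-89)<7)&(r<88)&(r>18)&(hsv[...,1]<90)]
    A=np.c_[q[:,:2]-[515,65.5],np.ones(len(q))]; print(n,len(q),np.linalg.lstsq(A,q[:,2],rcond=None)[0].round(3),cv2.minEnclosingCircle(q[:,:2].astype(np.float32)))
    t=P[ok&(P[...,2]>122)&(P[...,2]<132)&(np.hypot(P[...,0]-553,P[...,1]-203)<35)]
    if len(t): b=cv2.minAreaRect(t[:,:2].astype(np.float32)); print(' tab',b,np.hypot(*(np.array(b[0])-[515,65.5])))
    if n=='wrist': save(d,'wrist6.png')
E
```

```text
[558.73163172 226.22806419 223.86600475] [ 3.13886876e+00 -5.15175216e-04  2.90206247e+00] [-0.32873633 -0.61907813 -0.19361785]
scene 2516 [ 3.0000e-03 -1.0000e-03  8.9671e+01] ((516.0413208007812, 62.366703033447266), 81.314697265625)
 tab ((555.0389404296875, 201.78445434570312), (13.281416893005371, 50.52681350708008), 75.419677734375) 142.04425101720275
wrist 31887 [ 0.    -0.    90.197] ((514.1824340820312, 65.0544662475586), 80.32837677001953)
 tab ((552.5812377929688, 202.94464111328125), (13.395650863647461, 49.47403335571289), 74.031005859375) 142.48992527477284
side 975 [2.0000e-03 6.0000e-03 9.0805e+01] ((508.46942138671875, 67.3365249633789), 87.36981964111328)
 tab ((552.2509155273438, 202.32571411132812), (38.275367736816406, 41.57370376586914), 38.21162796020508) 141.80587699281082
```

View pics/wrist6.png

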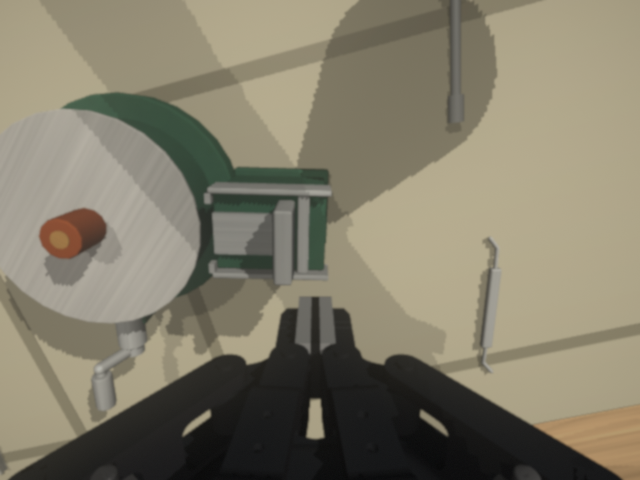

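The cover is seated flat (flange top level, centred within 1–2 mm) at (100,215), and the tab at (283,242) is at the outer stop. I descend outside the tab and push inward.

Emit:
{"name": "send_rows", "arguments": {
  "series": [
    [0,[0.05,0.2,0],[0,0,0]],
    [0,[0,0,0],[0,0,0]],
    [0,[0,0,-0.6],[0,0,0]],
    [0,[0,0,-0.6],[0,0,0]],
    [0,[0,0,-0.4],[0,0,0]],
    [0,[0,0,0],[0,0,0]],
    [0,[0,0,0],[0,0,0]]
  ]
}}

```text
clock: 16.52
eef_pos: [562.7, 233.3, 129.3]
tool_rot: [3.141, 0.001, 2.895]
force: [0.3, 0.0, 1.2]
width: 0.5
gripper_force: 0.0
```

Emit:
{"name": "send_rows", "arguments": {
  "series": [
    [0,[0,0,-0.05],[0,0,0]],
    [0,[-0.03,-0.1,0],[0,0,0]],
    [0,[-0.03,-0.1,0],[0,0,0]],
    [0,[-0.03,-0.1,0],[0,0,0]],
    [0,[-0.03,-0.1,0],[0,0,0]],
    [0,[-0.03,-0.1,0],[0,0,0]],
    [0,[-0.03,-0.1,0],[0,0,0]],
    [0,[-0.03,-0.1,0],[0,0,0]]
  ]
}}

```text
clock: 17.52
eef_pos: [550.0, 190.9, 125.6]
tool_rot: [3.141, 0.001, 2.896]
force: [2.6, 2.8, 2.0]
width: -0.1
gripper_force: 1.7
```

Emit:
{"name": "send_rows", "arguments": {
  "series": [
    [0,[-0.03,-0.1,0],[0,0,0]],
    [0,[-0.02,-0.1,0],[0,0,0]],
    [0,[-0.02,-0.06,0],[0,0,0]],
    [0,[0,0,0],[0,0,0]],
    [0,[0,0,0],[0,0,0]]
  ]
}}

```text
clock: 18.15
eef_pos: [546.1, 178.5, 125.5]
tool_rot: [3.137, 0.002, 2.897]
force: [4.1, 8.4, -0.6]
width: 0.0
gripper_force: 4.4
```

Emit:
{"name": "send_rows", "arguments": {
  "series": [
    [0,[-0.02,-0.06,0],[0,0,0]],
    [0,[-0.01,-0.04,0],[0,0,0]],
    [0,[0,0,0],[0,0,0]],
    [0,[0,0,0],[0,0,0]]
  ]
}}

```text
clock: 18.65
eef_pos: [546.0, 178.1, 125.8]
tool_rot: [3.129, 0.005, 2.901]
force: [8.1, 17.6, -6.5]
width: -0.4
gripper_force: 9.6
```

The slide has stalled at the stop with 19 N. I back off, rise and check.

Emit:
{"name": "send_rows", "arguments": {
  "series": [
    [0,[0.1,0.4,0],[0,0,0]],
    [0,[0,0,0],[0,0,0]],
    [0,[0,0,0.8],[0,0,0]],
    [0,[0,0,0.8],[0,0,0]],
    [0,[0,0.5,0.2],[0,0,0]],
    [0,[0,0,0],[0,0,0]],
    [0,[0,0,0],[0,0,0]]
  ]
}}

```text
clock: 19.52
eef_pos: [548.2, 221.3, 232.2]
tool_rot: [-3.138, -0.002, 2.894]
force: [0.1, -0.4, -0.7]
width: -0.0
gripper_force: 0.0
```

```bash
python3 - <<'E'
from h import *
s=sensors.read_state(); print(s['eef_pos'],s['force'])
for n in('scene','wrist'):
    d=cam(n); P=pts(d); ok=d['depth']>0; hsv=cv2.cvtColor(d['img'],cv2.COLOR_RGB2HSV)
    r=np.hypot(P[...,0]-515,P[...,1]-65.5)
    q=P[ok&(abs(P[...,2]-89)<6)&(r<88)&(r>18)&(hsv[...,1]<90)&(P[...,1]<100)]
    A=np.c_[q[:,:2]-[515,65.5],np.ones(len(q))]; print(n,len(q),np.linalg.lstsq(A,q[:,2],rcond=None)[0].round(3))
    t=P[ok&(P[...,2]>122)&(P[...,2]<132)&(np.hypot(P[...,0]-541,P[...,1]-160)<35)]
    if len(t): b=cv2.minAreaRect(t[:,:2].astype(np.float32)); print(' tab',b,np.hypot(*(np.array(b[0])-[515,65.5])))
    if n=='wrist': save(d,'wrist7.png')
E
```

```text
[548.22879533 221.25639918 232.19415305] [ 0.10168537 -0.35693578 -0.67907429]
scene 1888 [ 2.0000e-03 -0.0000e+00  8.9666e+01]
 tab ((542.40869140625, 158.32530212402344), (12.965188980102539, 52.96905517578125), 73.8046875) 96.78725680077555
wrist 22663 [ 0.     0.    90.214]
 tab ((540.6326293945312, 159.86390686035156), (13.24333667755127, 49.48865509033203), 74.31000518798828) 97.78332479327185
```

View pics/wrist7.png

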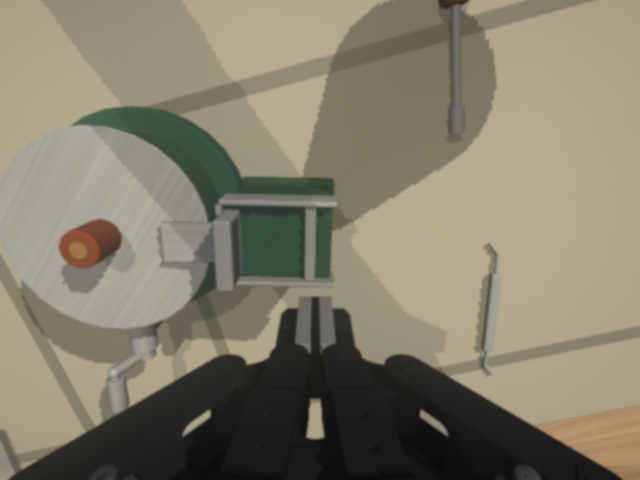

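The tab at (227,250) is about 98 mm from the axis, which is fully locked. The tongue at (188,242) lies over the level cover, and the robot is clear.

```bash
python3 -c "
from cell import ctrl
print(ctrl.finish_job())"
```

```text
the job is handed in; nothing more can be done
None
```

The job is done and handed in at about 20 s: I pushed the slide out to its stop, seated the aluminium cover level on the rim, and pushed the slide fully in so its tongue lies over the cover; the cassette, dental pick and nut driver were not touched.

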